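# Fit a microscope stage cover and gauge its gap

### The arm

A 7-joint arm with a two-finger parallel gripper is mounted at the origin on the work surface. World frame = base frame: x ahead of the robot, y to its left, z up, the work surface at z = 0. Lengths are in mm, angles in rad, forces in N, time in s.
With the tool pointing down it reaches from about 400 to 875 mm from the base axis. Payload 6.5 kg.
Tool frame: the origin (TCP) lies midway between the tips of the shut fingers; the grasp point (between the pads) lies pinch_z behind it (pinch_z is the distance from the TCP to the grasp point, in mm); y points along the fingers, z is the direction in which the jaws open and shut, and the axes are right-handed (so a half turn about y gives the same grasp; the last joint's range is limited). The gripper opens to 85 mm and grips with 20 to 120 N. Pads are 22 mm wide; open, the fingers measure 114 mm over their backs; the gripper's body (76 mm by 85 mm) begins 54 mm behind the grasp point. The pads swing forward as they close: fully open they stand 13 mm farther back than shut.
Start: joints at [-1.376, 0.536, -0.004, 1.538, 0.003, 1.067, -0.071], TCP at [167.6, 628.013, 231.29] pointing down, gripper open.
Joint ranges: [-2.7, 2.7], [-0.37, 2.16], [-1.27, 1.26], [0.24, 2.4], [-1.31, 4.45], [0.19, 1.91], [-2.76, 2.76]. Speed limits (rad/s): [2.39, 2.39, 3.14, 3.14, 3.14, 3.14, 3.14].

### API

Orientations are given as a rotation vector (axis times angle).
In Python, from bench import get_obs, read_camera, camera_params, finish_job, pinch_z gives the robot as it stands. The module is installed in compiled form; this text tells all that it offers.
- The arm moves only by the tool carry_out, never from a script. Its argument "deltas" is a list that holds one entry, the list of rows, each a list of 6 numbers: the shift along the world's x, y, z scaled (see below), then the turn, a rotation vector about the world's x, y, z scaled (see below). In form: [[[x, y, z, rx, ry, rz], ...]]. A call has 1 to 20 rows; each row is the pose to reach, as a shift and turn from the pose measured when the call began; what a row does not reach only later rows make up. The controller multiplies each number of a shift by 1 m and each number of a turn by 90 degrees. A row lasts 1/8 s, in which the tool goes at most 62.5 mm and 10.7 degrees, less where a joint would pass 70% of its speed; a pose out of reach is approached as far as the arm can. A call with a number of a shift or a turn outside -1 to 1 is refused whole. A call with a gripper value outside its range is refused whole. "grip" is the opening, from -1 (shut) to 1 (fully open), set as the call begins (left out, the last holds). The fingers move at their own pace and stop on an object; "newtons" is the grip in N (left out, the last holds). Time passes only in rows, so rows that repeat a pose let the fingers close. It gives the time, the measured TCP pose, the force and the opening at its end, in the units of the state.
- get_obs(): the state, without advancing time (a new reading comes with each control period).
- read_camera(name): name is "side" or "top"; returns (picture, depth): 480x640x3 uint8, red, green, blue; 480x640 float32, mm along the optical axis (not along the pixel's ray), 0 where there is no reading.
- camera_params(name): a dict with "mtx" (3x3 intrinsics, pixels), "world_to_cam" (4x4, takes a point from world to camera coordinates). Camera axes: x right, y down, z forward; pixel columns grow to the right and rows downward; lengths in mm; the calibration is good to about 2 mm. A picture is of the moment at which its call begins. camera_params takes no time and is no camera call.
- finish_job(): hands the job in, once; it reports no verdict.
The state is a dict: "time": time; "joint_pos": joint angles; "qvel": joint speeds; "effort": joint torques, N m; "eef_pos": TCP position; "tcp_rot": TCP orientation; "contact_force": force on the tool from outside, world axes, zero at the start; "torque": the same for the moment, N m; "opening": finger opening in mm.
Only numpy, scipy, OpenCV 4.12 (cv2) and the standard library are available. Lean on these libraries where they do the work, as an engineer would, in place of code of your own. Each camera call takes 0.05 s, during which the arm holds its last target. There are 200 camera calls.

### The job

Lower the steel cover plate over the two brass pins of the grey stage carrier so that it rests flush, and let go of it. Then take the red-handled gauge blade, slide it level into the open end of the slot beneath the cover until the sprung brass plate in there makes it drag and the red line on the blade is at the cover's edge, and finish while still holding it there, with the cover still flush. Leave the blue blade and everything else on the bench alone.

Things in the scene. Friction and masses are not known exactly. Their poses are not given: they have to be found in the camera images.
- seat (a point): Stage carrier, fixed: grey block with two aluminium rails, 130 (x) x 104 (y) x 39 mm high. Point: its middle at rail-top height, where the cover's underside rests. x = the way the blade is pushed in (slot open at the -x end, closed at +x), z up. Brass pins at (+40, +39) and (-40, -39) mm (x, y), 15 mm above the rail tops, 8 mm thick, tapering to 3 mm over the top 6 mm.
- mouth (a point): Point on the carrier 60 mm from the seat point towards -x, at rail-top height, mid slot: the lower edge of the seated cover at the slot's open end. Axes as the seat. The carrier's end face is 5 mm further out. The slot between the rails is 54 mm wide and 9 mm deep below the rail tops.
- press (a joint): Travel (m) of the brass plate sprung upwards in the slot: 0 = up, 0.0065 = down at the slot floor. Up, its flat top is 2.5 mm under the seated cover; 40 mm wide, flat from 23 to 73 mm inside the cover's edge, with a 20 degree ramp about 20 mm long before that, rising from below the slot floor. Needs about 2.8 N to start, then 350 N/m.
- cover_grip (a point): Steel cover plate, loose, flat: 120 (x) x 100 (y) x 8 mm, about 0.75 kg. Point: centre of its black grip bar, mid plate, 32 mm above the underside. Bar 60 (x) x 16 (y) x 20 mm high on two stems, 14 mm clear of the plate. 10 mm through holes at (+40, +39) and (-40, -39) mm (x, y); a half turn fits as well.
- red_grip (a point): Gauge blade with the red handle, loose, 0.175 kg. This point is the centre of the handle, an upright block 60 long (x) x 18 wide (y) x 44 mm high, 22 mm above the bench as it stands. x points along the blade to its tip. The steel blade is 18 mm wide (y), 4 mm thick, at the middle height of the handle (this point's height); it sticks out 85 mm from the handle's front face; tip rounded.
- red_line (a point): The red line across the red-handled blade, 55 mm in front of the handle's centre (25 mm in front of the handle's front face) and 60 mm behind the tip; mid thickness of the blade.
- red_tip (a point): The tip of the red-handled blade, 115 mm in front of the handle's centre, mid thickness.
- blue_grip (a point): Centre of the handle of the blue-handled blade, the same shape but 6 mm thick; wrong one, leave alone.
- slidebox: Slide box, green with white lid, 87 x 57 x 30 mm; bystander, origin at its underside.
- dish: Petri dish, 94 mm across, 16 mm high; bystander, origin at its underside.
- driver: Screwdriver, 160 mm long; bystander.
- reagent: Brown reagent bottle with blue cap, 60 mm across, 100 mm tall; bystander.
- beaker: Glass beaker, 70 mm across, 80 mm tall; bystander.
- oil: Small brown jar with black lid, 30 mm across, 55 mm tall; bystander.
Things that resemble listed ones, but are neither listed nor needed, are in the scene too. What is shaped like the part that bears cover_grip but purple is not meant. Leave any turquoise look-alike of the part that bears red_grip alone.

How it is judged (in metres and radians):
On the way, in this order (a step that is already met when the one before it is completed fails the run):
1. the cover rests flush on the carrier, over both pins, let go (horizontal distance between cover_grip and seat below 0.003 m and z of cover_grip in the frame of seat between 0.03 and 0.0335 m and angle between the x axis of cover_grip and the x axis of seat, either way round below 0.06 rad and angle between cover_grip's own z axis and vertical below 0.03 rad and contact force between the fingers and cover below 0.1 N), for 0.3 s.
2. the red blade has entered under the cover and presses the sprung plate down (value of joint press above 0.001 m and contact force between red and press above 1 N and x of red_tip in the frame of mouth above 0.012 m), for 0.1 s.
At the end, for the whole second after the job is handed in: Cover flush over both pins (3 mm sideways, 1.5 mm in height), untouched; red blade held still in the fingers, level, along the slot (0.2 rad), red line within 7 mm of the cover's edge, sprung plate pressed over 1 mm and pushing on the blade with over 1.5 N (horizontal distance between cover_grip and seat below 0.003 m and z of cover_grip in the frame of seat between 0.03 and 0.0335 m and angle between the x axis of cover_grip and the x axis of seat, either way round below 0.06 rad and angle between cover_grip's own z axis and vertical below 0.03 rad and x of red_line in the frame of mouth between -0.007 and 0.007 m and y of red_tip in the frame of seat between -0.018 and 0.018 m and z of red_tip in the frame of seat between -0.009 and 0 m and angle between the x axis of red_grip and the x axis of seat, either way round below 0.2 rad and angle between red_grip's own z axis and vertical below 0.1 rad and value of joint press above 0.001 m and contact force between red and press above 1.5 N and contact force between red and the fingers above 2 N and contact force between the arm and cover below 0.5 N and linear speed of red below 0.01 m/s); the arm keeps its last pose, push and grip.
It fails at once if the blue blade is moved by more than 25 mm (distance of blue_grip from where it was at the start of the episode above 0.025 m).
It fails at once if another thing on the bench is moved by more than 25 mm (distance of any of slidebox, dish, driver, reagent, beaker, oil from where it was at the start of the episode above 0.025 m).
It also fails if it takes over 64 s, if anything falls off the work surface, if the arm or the gripper's body presses on something with over 40 N, if the wrist force passes 120 N, or if a joint passes its speed limit or range.

## Working session

There is one attempt and no reset: what is moved stays moved. The work goes in short steps, Python scripts to look and compute and a tool call to move; the robot and the scene stay as the last step left them, time stands still between calls to the robot, and variables do not carry over. Pictures are saved under pics/ and viewed, about 8 in all and at most 12, crops included, and the job is handed in when it is done.

Besides the shell and the picture viewer there is one more tool, called after "Emit:" in YAML: its name, and indented under it one key for each argument. carry_out: Moves the arm, as the interface text tells. Shifts and turns lie within -1 to 1; 1 stands for 1 m of shift or 90 degrees of turn. Its arguments: {"type":"object","properties":{"deltas":{"type":"array"},"grip":{"type":"number"},"newtons":{"type":"number"}},"required":["deltas"]}

```bash
mkdir -p pics; cat > h.py <<'E'
import numpy as np, cv2
from bench import *
from scipy.spatial.transform import Rotation as R
def ray(cam,uv,z):
    "pixels -> world points on plane z"
    p=camera_params(cam);K=np.array(p["mtx"]);T=np.array(p["world_to_cam"])
    uv=np.atleast_2d(np.asarray(uv,float));d=np.c_[uv,np.ones(len(uv))]@np.linalg.inv(K).T@T[:3,:3]
    c=-T[:3,:3].T@T[:3,3];return c+d*((z-c[2])/d[:,2])[:,None]
def cloud(cam,dep):
    p=camera_params(cam);K=np.array(p["mtx"]);T=np.array(p["world_to_cam"])
    v,u=np.mgrid[:480,:640];d=np.stack([u,v,np.ones_like(u)],-1)@np.linalg.inv(K).T
    return (d*dep[...,None]-T[:3,3])@T[:3,:3]
def snap(cam,name):
    im,d=read_camera(cam);cv2.imwrite(f"pics/{name}.png",im[:,:,::-1]);np.savez(f"pics/{name}.npz",im=im,d=d);return im,d
E
python3 - <<'E'
from h import *
print(pinch_z, get_obs())
for c in("top","side"):
    snap(c,c+"0");p=camera_params(c);T=np.array(p["world_to_cam"]);print(c,p["mtx"],(-T[:3,:3].T@T[:3,3]).round(),T[:3,:3].round(3))
E
```

```text
18.700000000000003 {'time': 0.0, 'joint_pos': array([-1.37620809,  0.53716408, -0.00442609,  1.53886202,  0.00262362,
        1.06729124, -0.07122612]), 'qvel': array([ 0.00097092,  0.00034984,  0.00024992, -0.00091685, -0.00079721,
        0.00079813,  0.00048534]), 'effort': array([-2.92179147e-04, -5.83392692e+01,  1.04840375e+00, -2.59110188e+01,
        1.23508985e-02,  9.38715268e-03, -3.07898620e-05]), 'eef_pos': array([167.46816819, 627.41087364, 230.41889406]), 'tcp_rot': array([-1.56280757,  0.20478514, -0.20467388]), 'contact_force': array([-0.3559563 , -0.01317129,  0.23093673]), 'torque': array([ 0.06171944,  0.01119077, -0.03065172]), 'opening': 84.95931517533357}
top [[543.13757369   0.         319.91075871]
 [  0.         543.13757369 242.17363286]
 [  0.           0.           1.        ]] [ 466.   57. 1211.] [[-0.017 -1.     0.02 ]
 [-0.997  0.015 -0.078]
 [ 0.077 -0.021 -0.997]]
side [[435.61919994   0.         324.46143437]
 [  0.         435.61919994 234.11304795]
 [  0.           0.           1.        ]] [ 433. -844.  595.] [[ 0.987 -0.159 -0.025]
 [-0.102 -0.502 -0.859]
 [ 0.124  0.85  -0.512]]
```

View pics/top0.png

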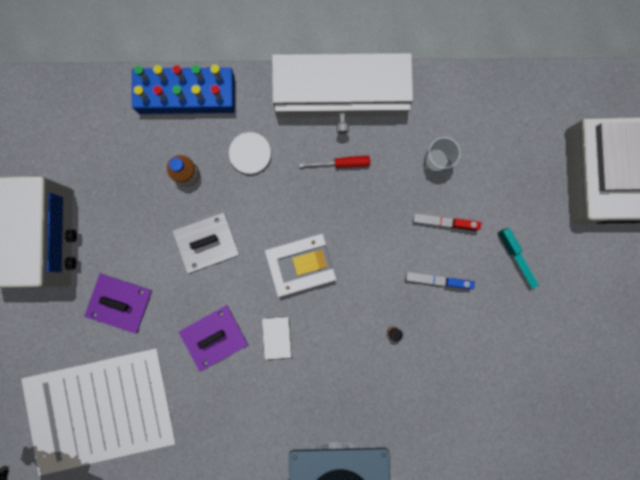

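View pics/side0.png

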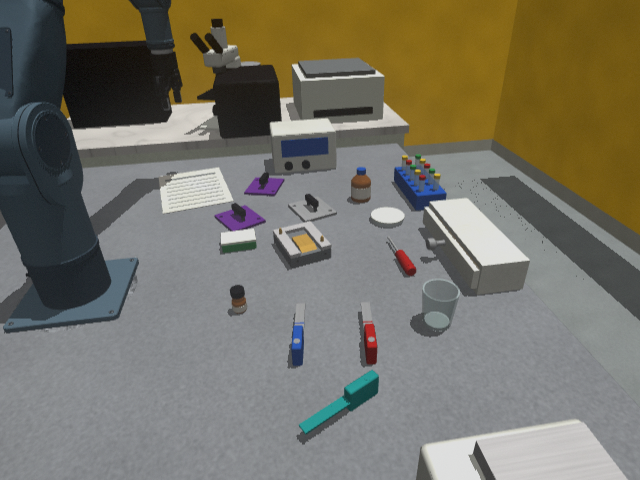

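The top view shows the steel cover at (206,243), the carrier at (300,265) with its pins at (313,241) and (288,288), and the brass plate at (310,263), so the open end faces right (−y). The red blade is at (448,222) with its tip to the left. The side view agrees. I'll measure these next.

```bash
cat > m0.py <<'E'
from h import *
z=np.load("pics/top0.npz");im,d=z["im"],z["d"]
P=cloud("top",d);hsv=cv2.cvtColor(im,cv2.COLOR_RGB2HSV)
def box(u0,v0,u1,v1):
    m=np.zeros((480,640),bool);m[v0:v1,u0:u1]=1;return m
def rect(name,m,zpl,close=0):
    m=m.astype(np.uint8)
    if close: m=cv2.morphologyEx(m,cv2.MORPH_CLOSE,np.ones((close,close)))
    c=max(cv2.findContours(m,cv2.RETR_EXTERNAL,cv2.CHAIN_APPROX_NONE)[0],key=cv2.contourArea)
    w=ray("top",c[:,0],zpl)[:,:2].astype(np.float32);r=cv2.minAreaRect(w)
    b=cv2.boxPoints(r);e=b[1]-b[0];f=b[2]-b[1];L=e if np.hypot(*e)>np.hypot(*f) else f
    print(name,"ctr",np.round(r[0],1),"size",np.round(r[1],1),"long-axis deg",round(np.degrees(np.arctan2(L[1],L[0]))%180,2),"px",c[:,0].mean(0).round(1))
V=hsv[...,2];S=hsv[...,1];H=hsv[...,0]
carr=box(255,225,345,305);cov=box(165,205,245,280);red=box(405,205,490,240);blu=box(400,262,482,298)
for n,b in(("carr",carr),("cov",cov),("red",red)):
    q=P[b&(d>0)];print(n,"z hist",np.histogram(q[:,2],bins=[-10,5,12,20,27,33,37,42,48,60,80]))
rect("carrier top",carr&(V>185)|carr&(S>120),39,5)
rect("brass",carr&(S>120)&(V>120),36.5)
rect("cover",cov&((V>150)|(V<60)),8,5)
rect("bar",cov&(V<50),42)
rect("red handle",red&(S>150)&(H<10)|red&(S>150)&(H>170),44,5)
rect("red all",red&((V>150)|(S>120)),30,5)
rect("blue all",blu&((V>150)|(S>120)),30,5)
def sc(b): 
    u=np.where(b.any(0))[0];v=np.where(b.any(1))[0];return cv2.resize(im[v[0]:v[-1]+1,u[0]:u[-1]+1],(400,300 if b is not red else 165),interpolation=cv2.INTER_CUBIC)
s=np.load("pics/side0.npz")["im"]
A=np.vstack([np.hstack([cv2.resize(im[225:305,255:345],(400,300)),cv2.resize(im[205:280,165:245],(400,300))]),np.hstack([cv2.resize(im[195:245,405:495],(400,300)),cv2.resize(s[215:275,260:340],(400,300))])])
cv2.imwrite("pics/crop.png",A[:,:,::-1])
E
python3 m0.py
```

```text
carr z hist (array([4248,   35,    0,  114,  680,  784, 1210,   79,   19,    0]), array([-10,   5,  12,  20,  27,  33,  37,  42,  48,  60,  80]))
cov z hist (array([3901, 1796,   52,    5,   13,   14,  135,   65,    0,    0]), array([-10,   5,  12,  20,  27,  33,  37,  42,  48,  60,  80]))
red z hist (array([2321,   43,   35,  293,   28,   13,   78,  147,    3,    0]), array([-10,   5,  12,  20,  27,  33,  37,  42,  48,  60,  80]))
carrier top ctr [509.5  75.9] size [100.  126.4] long-axis deg 105.39 px [300.2 264.4]
brass ctr [514.2  55.6] size [38.3 65.1] long-axis deg 105.01 px [309.1 262.1]
cover ctr [563.4 285.2] size [100.9 121.9] long-axis deg 109.24 px [205.1 242.4]
bar ctr [561.1 281.6] size [11.6 54.7] long-axis deg 107.79 px [203.5 242. ]
red handle ctr [ 590.4 -287.8] size [57.9 18.8] long-axis deg 80.17 px [467.4 224.6]
red all ctr [ 598.9 -249.2] size [145.6  21. ] long-axis deg 81.02 px [447.3 221.3]
blue all ctr [ 470.5 -229.3] size [147.9  18.9] long-axis deg 80.12 px [440.3 280.1]
```

View pics/crop.png

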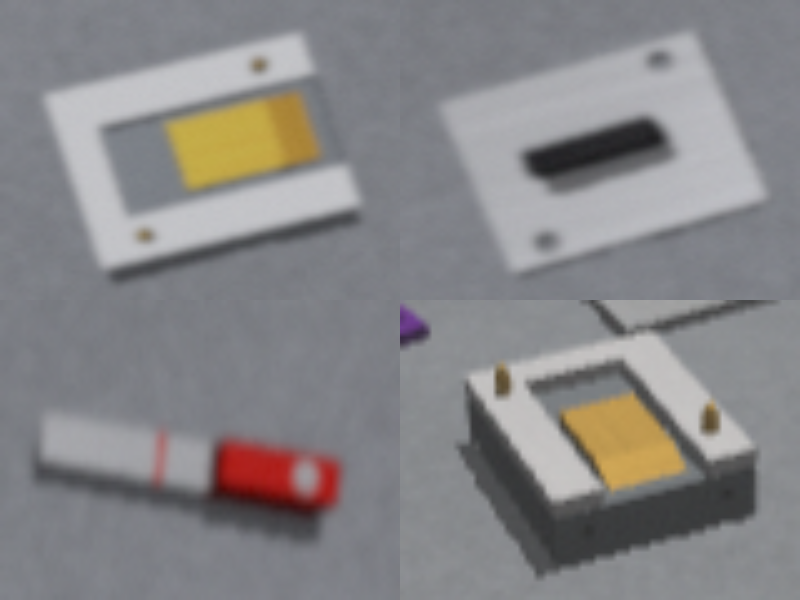

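The crops confirm the layout. The pins, holes and open slot end towards −y are clear, and the red line and handle are visible. Next I'll compute the frames from the pins and holes, plus the first move.

```bash
cat >> h.py <<'E'
def pair(cam,a,b,zpl):
    "(+40,+39) and (-40,-39) features -> centre, x-axis deg"
    q=ray(cam,[a,b],zpl);v=(q[0]-q[1])[:2]
    return q.mean(0)[:2].round(1),round(np.degrees(np.arctan2(v[1],v[0])-np.arctan2(39,40)),2),round(np.hypot(*v),1)
def go(target,zyaw):
    "delta (units) to TCP target mm, fingers down, tool z (jaw) at zyaw deg mod 180"
    o=get_obs();Rn=R.from_rotvec(o["tcp_rot"]);zz=np.radians(zyaw)
    best=None
    for k in(0,np.pi):
        zc=np.array([np.cos(zz+k),np.sin(zz+k),0]);yc=np.array([0,0,-1.]);xc=np.cross(yc,zc)
        D=(R.from_matrix(np.c_[xc,yc,zc])*Rn.inv()).as_rotvec()
        if best is None or np.linalg.norm(D)<np.linalg.norm(best):best=D
    print("t",o["time"],"eef",o["eef_pos"].round(1),"F",o["contact_force"].round(1),"open",round(o["opening"],1),"j",o["joint_pos"].round(2))
    print("delta",((np.array(target)-o["eef_pos"])/1000).round(4),(best/(np.pi/2)).round(4))
E
python3 - <<'E'
from h import *
print("pins z51",pair("top",(287.6,287.7),(313.3,242.3),52))
print("holes",pair("top",(194,265),(217,220),7))
Rn=R.from_rotvec(get_obs()["tcp_rot"]);z=Rn.as_matrix()[:,2];print("jaw yaw",np.degrees(np.arctan2(z[1],z[0])),Rn.as_matrix().round(3))
go((562,284,120),18.5)
E
```

```text
pins z51 (array([508. ,  74.3]), np.float64(105.39), np.float64(111.1))
holes (array([562.7, 284.5]), np.float64(108.62), np.float64(111.4))
jaw yaw 75.05856301546314 [[ 0.966 -0.     0.258]
 [-0.258 -0.002  0.966]
 [ 0.    -1.    -0.002]]
t 0.1 eef [167.5 627.4 230.5] F [-0.2  0.4 -0. ] open 85.3 j [-1.38  0.54 -0.    1.54  0.    1.07 -0.07]
delta [ 0.3945 -0.3434 -0.1105] [ 0.0008 -0.0007 -0.6284]
```

Emit:
carry_out:
  deltas:
    - [[0.15,-0.13,-0.02,0,0,-0.2],[0.3,-0.26,-0.06,0,0,-0.4],[0.3945,-0.3434,-0.1105,0,0,-0.628],[0.3945,-0.3434,-0.1105,0,0,-0.628],[0.3945,-0.3434,-0.1105,0,0,-0.628],[0.3945,-0.3434,-0.1105,0,0,-0.628],[0.3945,-0.3434,-0.1105,0,0,-0.628],[0.3945,-0.3434,-0.1105,0,0,-0.628],[0.3945,-0.3434,-0.1105,0,0,-0.628],[0.3945,-0.3434,-0.1105,0,0,-0.628],[0.3945,-0.3434,-0.1105,0,0,-0.628],[0.3945,-0.3434,-0.1105,0,0,-0.628],[0.3945,-0.3434,-0.1105,0,0,-0.628],[0.3945,-0.3434,-0.1105,0,0,-0.628]]
  grip: 1
  newtons: 60

```text
time: 1.85
eef_pos: [561.6, 284.7, 120.2]
tcp_rot: [-1.347, 0.968, -0.966]
contact_force: [0.3, 0.7, 0.8]
opening: 85.2
```

```bash
python3 - <<'E'
from h import *
go((562.3,284,16),18.6)
snap("side","s1");snap("top","t1")
a=cv2.imread("pics/s1.png")[120:270,240:400];b=cv2.imread("pics/t1.png")[195:295,140:260]
cv2.imwrite("pics/c1.png",np.hstack([cv2.resize(a,(400,375)),cv2.resize(b,(400,375))]))
E
```

```text
t 1.85 eef [561.6 284.7 120.2] F [0.3 0.7 0.8] open 85.2 j [-0.72  0.65  0.26  1.69 -0.21  0.84 -0.05]
delta [ 0.0007 -0.0007 -0.1042] [ 0.0002 -0.0009  0.    ]
```

View pics/c1.png

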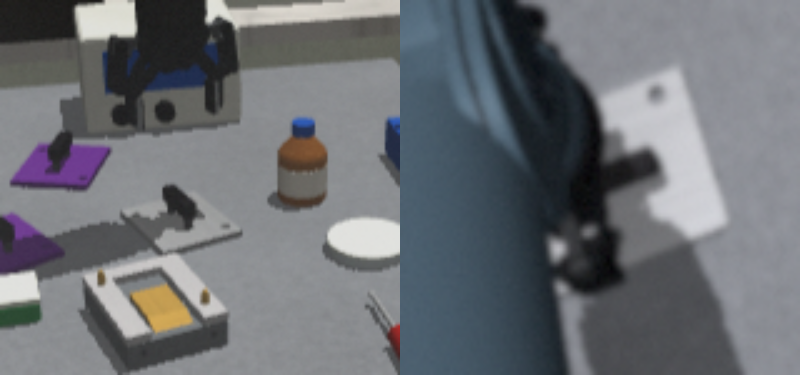

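The side view shows the open fingers above the cover, with tips at about full-frame (306,166). I'll check that against the projection and then descend.

```bash
cat >> h.py <<'E'
def proj(cam,p):
    q=camera_params(cam);T=np.array(q["world_to_cam"]);c=T[:3,:3]@np.array(p,float)+T[:3,3];u=np.array(q["mtx"])@c;return (u[:2]/u[2]).round(1)
E
python3 - <<'E'
from h import *
print(proj("side",(561.6,284.7,133)),proj("side",(562.3,284.3,32)))
im=np.load("pics/s1.npz")["im"][180:225,285:335];m=(im.max(2)<45);v,u=np.nonzero(m[10:33,15:40]);print("bar px",u.mean()+300,v.mean()+190)
E
```

```text
[309.7 168.2] [311.4 200.8]
bar px 311.032967032967 200.4945054945055
```

Emit:
carry_out:
  deltas:
    - [[0.0007,-0.0007,-0.04,0,0,0],[0.0007,-0.0007,-0.08,0,0,0],[0.0007,-0.0007,-0.104,0,0,0],[0.0007,-0.0007,-0.104,0,0,0],[0.0007,-0.0007,-0.104,0,0,0]]

```text
time: 2.58
eef_pos: [563.3, 284.0, 17.2]
tcp_rot: [-1.345, 0.967, -0.967]
contact_force: [-0.1, -0.3, -0.3]
opening: 85.2
```

Emit:
carry_out:
  deltas:
    - [[0,0,-0.001,0,0,0],[0,0,-0.001,0,0,0],[0,0,-0.001,0,0,0],[0,0,-0.001,0,0,0],[0,0,-0.001,0,0,0],[0,0,-0.001,0,0,0]]
  grip: -1
  newtons: 70

```text
time: 3.32
eef_pos: [563.4, 284.0, 16.6]
tcp_rot: [-1.345, 0.967, -0.967]
contact_force: [-2.0, -0.9, 6.1]
opening: 14.4
```

Emit:
carry_out:
  deltas:
    - [[0,0,0.03,0,0,0],[0,0,0.07,0,0,0],[0,0,0.1,0,0,0],[0,0,0.1,0,0,0],[0,0,0.1,0,0,0]]

```text
time: 3.95
eef_pos: [561.7, 283.4, 114.4]
tcp_rot: [-1.348, 0.969, -0.966]
contact_force: [-0.1, -1.3, -7.6]
opening: 14.9
```

```bash
python3 - <<'E'
from h import *
# cover centre currently at gripped TCP; aim cover (centre = TCP approx) over seat
go((508.2,74.0,85),105.4-90)
snap("top","t2");snap("side","s2")
E
```

```text
t 3.95 eef [561.7 283.4 114.4] F [-0.1 -1.3 -7.6] open 14.9 j [-0.72  0.65  0.26  1.69 -0.21  0.83 -0.04]
delta [-0.0535 -0.2094 -0.0294] [ 0.0009 -0.0021 -0.0353]
```

Emit:
carry_out:
  deltas:
    - [[-0.014,-0.055,0,0,0,-0.01],[-0.028,-0.11,0,0,0,-0.02],[-0.041,-0.16,-0.01,0,0,-0.035],[-0.0537,-0.21,-0.029,0.001,-0.002,-0.0353],[-0.0537,-0.21,-0.029,0.001,-0.002,-0.0353],[-0.0537,-0.21,-0.029,0.001,-0.002,-0.0353],[-0.0537,-0.21,-0.029,0.001,-0.002,-0.0353],[-0.0537,-0.21,-0.029,0.001,-0.002,-0.0353]]

```text
time: 5.05
eef_pos: [508.4, 74.4, 85.3]
tcp_rot: [-1.325, 1.008, -1.007]
contact_force: [-0.1, 0.1, -7.1]
opening: 14.7
```

```bash
python3 - <<'E'
from h import *
go((508.2,74.0,85),105.4-90)
snap("top","t3");snap("side","s3")
a=cv2.imread("pics/s3.png")[200:275,260:350];b=cv2.imread("pics/t3.png")[220:310,245:353]
cv2.imwrite("pics/c3.png",np.hstack([cv2.resize(a,(400,333),interpolation=2),cv2.resize(b,(400,333),interpolation=2)]))
E
```

```text
t 5.05 eef [508.4  74.4  85.3] F [-0.1  0.1 -7.1] open 14.7 j [-0.44  0.54  0.26  2.01 -0.23  0.62  0.25]
delta [-0.0002 -0.0004 -0.0003] [-0.0002 -0.     -0.0011]
```

View pics/c3.png

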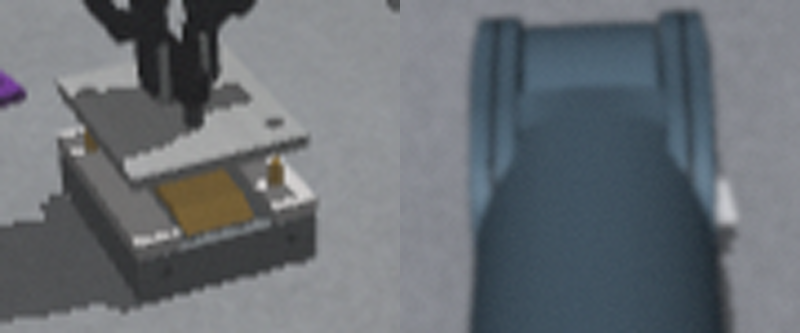

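```bash
python3 - <<'E'
from h import *
im=np.load("pics/s3.npz")["im"].astype(int)
# hole: dark blob on the plate ; pin tip: brass
h=im[222:233,314:330].sum(2);print(h)
print((im[230:245,314:330,0]-im[230:245,314:330,2]))
for z in (53,54): print(ray("side",[(321.8,235.1)],z).round(1))
print("hole",ray("side",[(321.9,227.7)],76.7).round(1))
ang=np.radians(105.4);c,s=np.cos(ang),np.sin(ang)
o=get_obs()["eef_pos"];
for n,p in(("seat",(508,74.3)),("tcp",o[:2])): print(n,p[0]-40*c+39*s,p[1]-40*s-39*c)
# same via side0: both pin tips
E
```

```text
[[270 271 372 476 479 483 480 475 457 447 447 445 447 446 446 442]
 [380 374 480 476 476 486 479 483 475 459 447 454 449 449 448 442]
 [493 494 480 477 480 479 484 483 489 476 458 447 443 445 453 451]
 [488 490 486 480 476 476 478 483 481 489 481 448 445 445 451 452]
 [488 491 497 491 481 463 428 404 405 428 489 480 453 447 441 448]
 [477 489 491 495 487 431 283 254 256 331 489 490 479 457 443 443]
 [479 490 494 494 495 439 352 315 354 416 492 491 491 477 451 454]
 [483 480 490 493 496 499 489 444 484 488 488 491 493 493 472 441]
 [484 480 484 488 494 496 500 488 485 481 486 445 448 420 414 379]
 [488 488 483 486 489 493 495 450 443 405 406 311 307 225 230 336]
 [493 488 489 438 440 431 418 318 313 218 223 226 219 225 248 361]]
[[ 0 -2  0 -1 -1  0  0  1 -1 -1 -1  0 -1  0 -1 -4]
 [-1 -1  0 -2 -1  0 -1 -1 -3 -2 -1 -1 -2 -2 -3 -4]
 [-2 -1 -2 -1 -1 -1  0  0 -2 -1  0 -1 -1  0 -1 -5]
 [ 1 -2  0 -1 -1  0 -2 -2 -1  1 -2 -2 -4 -4 -4 -6]
 [ 0 -2 -1 -2 -1 -2 -2  2  6 -3 -3 -4 -4 -5 -6 -7]
 [ 0 -1 -1 -1 -1  1  2 22 39 -4 -6 -6 -7 -7 -6 -5]
 [-1  0  1  0  2  2  6 55 66  5 -5 -5 -6 -5 -7 -6]
 [ 0  0  1  2  2  2 17 47 45 24  0 -4 -7 -7 -5 -5]
 [ 2  2  1  1  1  2 22 45 43 29  3  0 -4 -6 -6 -6]
 [ 0  2  2  2  1  2 22 43 41 29  3  2 -1 -4 -6 -6]
 [-1  0  1  1  3  3 22 41 42 28  3  3  2  0 -4 -6]
 [-1  1  0  0  3  4 11 25 25 16  3  4  3  4 -2 -6]
 [ 9 -2  0  2  2  3  1 10  6  1  1  2  3  3  3 -3]
 [40 -4  0  1  2  0  2  1  1  1  1  0  3  3  3  2]
 [59  9 -1 -1 -1  1  2  2  2  1  1  3  2  2  1  3]]
[[557.3  52.3  53. ]]
[[557.1  50.7  54. ]]
hole [[557.4  47.   76.7]]
seat 556.2219654646027 46.09287241262115
tcp 556.4314511716506 45.78727760458766
```

```bash
python3 - <<'E'
from h import *
ang=np.radians(105.4);c,s=np.cos(ang),np.sin(ang)
def loc(im,cam,u,v,r=5):
    a=im[v-r:v+r+1,u-r:u+r+1].astype(float);w=np.clip(a[...,0]-a[...,2]-12,0,None)
    y,x=np.mgrid[v-r:v+r+1,u-r:u+r+1];return (w*x).sum()/w.sum(),(w*y).sum()/w.sum()
t=np.load("pics/top0.npz")["im"];sd=np.load("pics/side0.npz")["im"];s3=np.load("pics/s3.npz")["im"]
a,b=loc(t,"top",288,288),loc(t,"top",313,242);print("top",a,b,pair("top",a,b,48))
a,b=loc(sd,"side",280,231),loc(sd,"side",322,239);print("side0 centroid",a,b,pair("side",a,b,46))
def hole(im,u,v,r=5):
    a=im[v-r:v+r+1,u-r:u+r+1].astype(float).sum(2);w=np.clip(np.median(a)-25-a,0,None)
    y,x=np.mgrid[v-r:v+r+1,u-r:u+r+1];return (w*x).sum()/w.sum(),(w*y).sum()/w.sum()
a,b=hole(t,194,265),hole(t,217,220);print("holes top",a,b,pair("top",a,b,7))
h=hole(s3,321,227,3);print("hole s3",h,ray("side",[h],74.7).round(1))
# cover in start side view: pin-like holes
h0=hole(sd,335,0+216,1) if 0 else None
for S,q in(("seat508,74.3",(508,74.3)),("seat 508.8,75.2",(508.8,75.2))):
    for sx in(1,-1):
        X=q[0]+sx*(40*c-39*s);Y=q[1]+sx*(40*s+39*c);print(S,sx,(round(X,1),round(Y,1)),"side",proj("side",(X,Y,46)),proj("side",(X,Y,54)),proj("side",(X,Y-3.5,39)))
cv2.imwrite("pics/c4.png",cv2.resize(cv2.imread("pics/side0.png")[190:270,265:345],(640,640),interpolation=0)[:600])
E
```

```text
top (np.float64(286.969696969697), np.float64(287.20454545454544)) (np.float64(312.73636363636365), np.float64(241.71818181818182)) (array([509.3,  75.7]), np.float64(105.38), np.float64(111.7))
side0 centroid (np.float64(280.0372670807453), np.float64(230.18426501035196)) (np.float64(321.7258620689655), np.float64(237.7396551724138)) (array([508.3,  80.1]), np.float64(105.33), np.float64(112.6))
holes top (np.float64(194.7066869300912), np.float64(266.1726443768997)) (np.float64(215.9481007897706), np.float64(218.99623918766454)) (array([562.6, 284.8]), np.float64(111.48), np.float64(114.1))
hole s3 (np.float64(321.2692307692308), np.float64(227.2069230769231)) [[556.8  53.1  74.7]]
seat508,74.3 1 (np.float64(459.8), np.float64(102.5)) side [280.2 231.4] [280.  228.6] [280.5 234.5]
seat508,74.3 -1 (np.float64(556.2), np.float64(46.1)) side [321.8 238.9] [321.7 236.1] [322.1 242.1]
seat 508.8,75.2 1 (np.float64(460.6), np.float64(103.4)) side [280.5 231.2] [280.3 228.4] [280.8 234.3]
seat 508.8,75.2 -1 (np.float64(557.0), np.float64(47.0)) side [322.1 238.7] [322.  235.9] [322.4 241.9]
```

Emit:
carry_out:
  deltas:
    - [[0.0004,0,-0.006,0,0,0],[0.0004,0,-0.011,0,0,0],[0.0004,0,-0.014,0,0,0],[0.0004,0,-0.017,0,0,0],[0.0004,0,-0.019,0,0,0],[0.0004,0,-0.0195,0,0,0]]

```text
time: 5.9
eef_pos: [508.6, 74.0, 65.7]
tcp_rot: [-1.325, 1.008, -1.008]
contact_force: [-0.1, 0.5, -6.2]
opening: 14.5
```

Emit:
carry_out:
  deltas:
    - [[0,0.0003,-0.002,0,0,0],[0,0.0003,-0.004,0,0,0],[0,0.0003,-0.006,0,0,0],[0,0.0003,-0.007,0,0,0],[0,0.0003,-0.007,0,0,0]]

```text
time: 6.52
eef_pos: [508.5, 74.3, 58.6]
tcp_rot: [-1.325, 1.009, -1.008]
contact_force: [-0.9, 0.3, -6.3]
opening: 14.8
```

Emit:
carry_out:
  deltas:
    - [[0,0,-0.0015,0,0,0],[0,0,-0.0025,0,0,0],[0,0,-0.003,0,0,0],[0,0,-0.003,0,0,0]]

```text
time: 7.02
eef_pos: [508.5, 74.3, 55.6]
tcp_rot: [-1.325, 1.009, -1.008]
contact_force: [-0.6, 0.0, -7.2]
opening: 15.0
```

Emit:
carry_out:
  deltas:
    - [[0,0,-0.001,0,0,0],[0,0,-0.002,0,0,0],[0,0,-0.002,0,0,0],[0,0,-0.002,0,0,0]]

```text
time: 7.52
eef_pos: [508.6, 74.3, 55.5]
tcp_rot: [-1.324, 1.009, -1.007]
contact_force: [-7.7, -0.5, 20.7]
opening: 15.0
```

Emit:
carry_out:
  deltas:
    - [[0,0,0.0,0,0,0],[0,0,0,0,0,0],[0,0,0,0,0,0],[0,0,0,0,0,0],[0,0,0,0,0,0],[0,0,0,0,0,0]]
  grip: 1

```text
time: 8.28
eef_pos: [508.5, 74.2, 55.4]
tcp_rot: [-1.324, 1.009, -1.007]
contact_force: [0.7, 0.1, 0.0]
opening: 85.5
```

Emit:
carry_out:
  deltas:
    - [[0,0,0.03,0,0,0],[0,0,0.09,0,0,0],[0,0,0.14,0,0,0],[0.03,-0.11,0.14,0,0,0],[0.06,-0.22,0.14,0,0,0],[0.06,-0.22,0.14,0,0,0],[0.06,-0.22,0.14,0,0,0],[0.06,-0.22,0.14,0,0,0]]

```text
time: 9.28
eef_pos: [568.3, -150.3, 195.5]
tcp_rot: [-1.324, 1.013, -1.014]
contact_force: [-0.6, 1.1, -0.3]
opening: 85.3
```

```bash
python3 - <<'E'
from h import *
snap("top","t5");snap("side","s5")
z=np.load("pics/t5.npz");P=cloud("top",z["d"]);q=P[225:305,255:345].reshape(-1,3);q=q[(q[:,2]>30)&(q[:,2]<60)]
m=(abs(q[:,2]-47)<6);A=np.c_[q[m][:,:2]-[509,75],np.ones(m.sum())];print(m.sum(),np.linalg.lstsq(A,q[m][:,2],rcond=None)[0])
go((590,-288,120),80.5-90)
a=cv2.imread("pics/s5.png")[200:275,260:350];b=cv2.imread("pics/t5.png")[220:310,245:353]
cv2.imwrite("pics/c5.png",np.hstack([cv2.resize(a,(400,333),interpolation=2),cv2.resize(b,(400,333),interpolation=2)]))
E
```

```text
2373 [ 5.11065500e-04 -1.59169401e-03  4.62973160e+01]
t 9.375 eef [ 568.3 -145.3  195.1] F [-0.1  0.6  0.1] open 85.4 j [-0.11  0.49  0.38  1.76 -0.22  0.93  0.63]
delta [ 0.0217 -0.1427 -0.0751] [-0.0012 -0.0007 -0.2768]
```

View pics/c5.png

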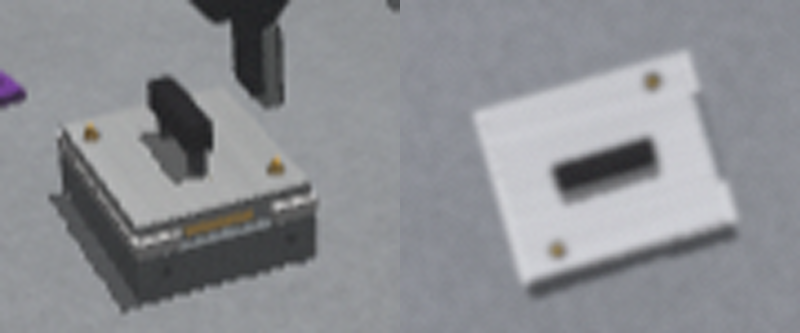

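The cover is seated: both pins show through the holes, at crop (90,133) and (277,165), the plate is level, and the slot mouth is visible. Next is the red blade.

Emit:
carry_out:
  deltas:
    - [[0.01,-0.05,-0.02,0,0,-0.1],[0.0217,-0.11,-0.05,0,0,-0.2],[0.0217,-0.1427,-0.075,-0.001,-0.0005,-0.277],[0.0217,-0.1427,-0.1,-0.001,-0.0005,-0.277],[0.0217,-0.1427,-0.13,-0.001,-0.0005,-0.277],[0.0217,-0.1427,-0.13,-0.001,-0.0005,-0.277],[0.0217,-0.1427,-0.13,-0.001,-0.0005,-0.277]]

```text
time: 10.25
eef_pos: [590.9, -287.2, 66.2]
tcp_rot: [-1.126, 1.329, -1.33]
contact_force: [0.1, 0.3, 1.0]
opening: 84.9
```

```bash
python3 - <<'E'
from h import *
im,d=snap("side","s6")
go((590,-288,6),80.5-90)
hsv=cv2.cvtColor(im,cv2.COLOR_RGB2HSV);m=((hsv[...,0]<8)|(hsv[...,0]>172))&(hsv[...,1]>120)&(hsv[...,2]>60);m[:290]=0
n,l,st,c=cv2.connectedComponentsWithStats(m.astype(np.uint8));print(st[1:],c[1:].round(1))
ang=np.radians(80.5);e=np.array([np.cos(ang),np.sin(ang)])
h=np.array([590.2,-288]);print("proj handle",proj("side",(*h,22)),"line",proj("side",(*(h+55*e),24)),"tip",proj("side",(*(h+115*e),24)))
cv2.imwrite("pics/c6.png",cv2.resize(im[260:380,320:420,::-1],(500,600)))
E
```

```text
t 10.3 eef [ 591.1 -287.7   66.6] F [-0.  -0.2 -0.3] open 85.4 j [ 0.11  0.79  0.42  1.64 -0.41  0.8   0.54]
delta [-0.0011 -0.0003 -0.0606] [ 0.0001  0.0012 -0.0005]
[[371 321   1   1   1]
 [364 324  13  40 399]] [[371.  321. ]
 [370.1 344.1]]
proj handle [369.3 343.2] line [367.  321.5] tip [364.7 301.2]
```

View pics/c6.png

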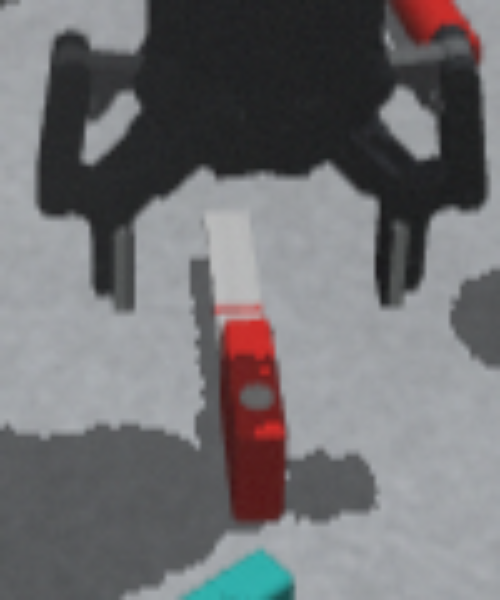

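Emit:
carry_out:
  deltas:
    - [[-0.001,0,-0.03,0,0.001,0],[-0.001,0,-0.055,0,0.001,0],[-0.001,0,-0.0605,0,0.001,0],[-0.001,0,-0.0605,0,0.001,0],[-0.001,0,-0.0605,0,0.001,0]]

```text
time: 10.92
eef_pos: [591.1, -288.1, 7.6]
tcp_rot: [-1.125, 1.327, -1.331]
contact_force: [0.4, 0.1, 0.6]
opening: 85.2
```

Emit:
carry_out:
  deltas:
    - [[0,0,0,0,0,0],[0,0,0,0,0,0],[0,0,0,0,0,0],[0,0,0,0,0,0],[0,0,0,0,0,0],[0,0,0,0,0,0]]
  grip: -1
  newtons: 100

```text
time: 11.68
eef_pos: [591.3, -288.3, 7.9]
tcp_rot: [-1.125, 1.327, -1.332]
contact_force: [-0.3, -0.1, 3.1]
opening: 16.5
```

Emit:
carry_out:
  deltas:
    - [[0,0,0.02,0,0,0],[0,0,0.05,0,0,0],[0,0,0.08,0,0,0],[0,0,0.08,0,0,0],[0,0,0.08,0,0,0]]

```text
time: 12.3
eef_pos: [590.8, -287.8, 87.4]
tcp_rot: [-1.126, 1.328, -1.331]
contact_force: [-1.4, 0.4, -1.2]
opening: 17.0
```

Emit:
carry_out:
  deltas:
    - [[-0.008,0.045,0,0,0,0.07],[-0.016,0.09,0,0,0,0.14],[-0.024,0.135,0,0,0,0.21],[-0.031,0.175,-0.02,0,0,0.277],[-0.031,0.175,-0.04,0,0,0.277],[-0.031,0.175,-0.04,0,0,0.277],[-0.031,0.175,-0.04,0,0,0.277],[-0.031,0.175,-0.04,0,0,0.277]]

```text
time: 13.3
eef_pos: [560.3, -114.2, 48.0]
tcp_rot: [-1.323, 1.007, -1.011]
contact_force: [-0.2, -0.6, -1.6]
opening: 17.0
```

```bash
python3 - <<'E'
from h import *
snap("side","s7");snap("top","t7")
go((560,-112.6,20.7),15.4)
a=cv2.imread("pics/s7.png")[220:320,260:380];b=cv2.imread("pics/t7.png")[210:310,270:430]
cv2.imwrite("pics/c7.png",np.hstack([cv2.resize(a,(400,333),interpolation=2),cv2.resize(b,(400,250),interpolation=2) if 0 else cv2.resize(b,(400,333),interpolation=2)]))
E
```

```text
t 13.4 eef [ 560.2 -113.6   48. ] F [-0.1 -0.8 -1.9] open 17.0 j [-0.1   0.68  0.3   1.87 -0.32  0.63  0.67]
delta [-0.0002  0.001  -0.0273] [ 0.0001  0.0019 -0.0002]
```

View pics/c7.png

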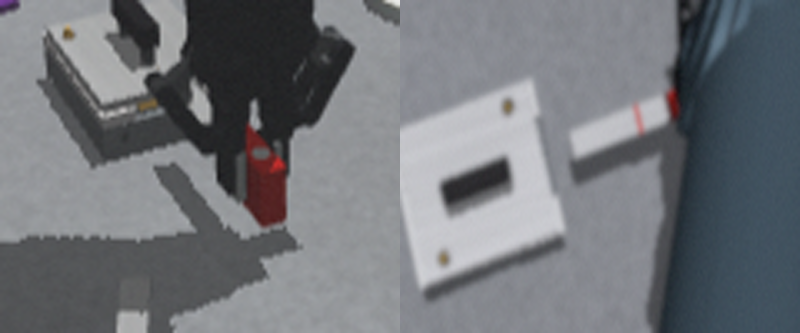

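The top crop shows the blade, its red line at (640,118) and tip at (572,145), lined up with the slot. I'll measure it relative to the carrier, including its pitch from depth.

```bash
cat > m7.py <<'E'
from h import *
z=np.load("pics/t7.npz");im,d=z["im"].astype(int),z["d"];P=cloud("top",d)
y,x=np.mgrid[:480,:640];rb=im[...,0]-im[...,2];V=im.max(2)
def cen(w,u0,v0,u1,v1):
    w=np.clip(w[v0:v1,u0:u1],0,None);return (w*x[v0:v1,u0:u1]).sum()/w.sum(),(w*y[v0:v1,u0:u1]).sum()/w.sum()
pa=cen(rb-25,284,284,292,292);pb=cen(rb-25,308,237,317,246)
print("pins",pa,pb);c,ang,L=pair("top",pa,pb,52);print(c,ang,L)
zb=get_obs()["eef_pos"][2]+14.3+2
ln=cen(im[...,0]-im[...,1]-25,362,236,369,256);print("line px",ln,"line",ray("top",[ln],zb))
m=np.zeros((480,640),np.uint8);m[236:264,335:379]=((V>135))[236:264,335:379]
cnt=max(cv2.findContours(m,cv2.RETR_EXTERNAL,cv2.CHAIN_APPROX_NONE)[0],key=cv2.contourArea)
w=ray("top",cnt[:,0],zb)[:,:2].astype(np.float32);r=cv2.minAreaRect(w);b=cv2.boxPoints(r);print("blade",r,b.round(1))
for a in(105.4,):
    u=np.array([np.cos(np.radians(a)),np.sin(np.radians(a))]);n=np.array([-u[1],u[0]])
    print("line in seat frame",(ray("top",[ln],zb)[0,:2]-c)@u,(ray("top",[ln],zb)[0,:2]-c)@n)
    print("blade ctr lateral",(np.array(r[0])-c)@n, "tip long",((b-c)@u).max())
e=cv2.erode(m,np.ones((3,3)))>0;q=P[e&(d>0)];s=(q[:,:2]-c)@u;print("depth z fit slope,z@mean",np.polyfit(s-s.mean(),q[:,2],1),len(s),q[:,2].std())
v=cv2.fitLine(np.c_[np.nonzero(e)[1],np.nonzero(e)[0]].astype(np.float32),2,0,.01,.01).ravel();t=ray("top",[v[2:]-20*v[:2],v[2:]+20*v[:2]],zb);t=t[0]-t[1];print("axis",np.degrees(np.arctan2(t[1],t[0]))%180)
E
python3 m7.py
```

```text
pins (np.float64(286.9186046511628), np.float64(287.2325581395349)) (np.float64(312.575), np.float64(241.5625))
[509.3  75.8] 105.59 111.6
line px (np.float64(365.03782505910164), np.float64(245.4208037825059)) line [[546.65323371 -63.16529877  64.27797803]]
blade ((538.3755493164062, -42.792903900146484), (87.26567840576172, 57.26611328125), 89.1447525024414) [[ 5.091e+02 -8.600e+01]
 [ 5.664e+02 -8.680e+01]
 [ 5.677e+02  4.000e-01]
 [ 5.104e+02  1.300e+00]]
line in seat frame -143.89518560994898 0.8910042527792836
blade ctr lateral 3.461467649679662 tip long -72.15260871218962
depth z fit slope,z@mean [-0.05275959 29.68341058] 614 32.08425545891895
axis 92.77396518900586
```

```bash
sed -i 's/V>135/V>170/' m7.py; python3 m7.py | tail -6
```

```text
[562.4 -82.7]
 [540.2  -4.3]]
line in seat frame -143.89518560994898 0.8910042527792836
blade ctr lateral -0.2760523583383923 tip long -85.42284615274414
depth z fit slope,z@mean [1.11232293e-02 6.36220064e+01] 198 2.100364700025373
axis 105.86802126816048
```

Emit:
carry_out:
  deltas:
    - [[0,0.0005,-0.01,0,0.001,0],[0,0.0005,-0.02,0,0.002,0],[0,0.0005,-0.0275,0,0.002,0],[0,0.0005,-0.0275,0,0.002,0],[0,0.0005,-0.0275,0,0.002,0]]

```text
time: 14.02
eef_pos: [560.3, -113.2, 20.5]
tcp_rot: [-1.325, 1.009, -1.009]
contact_force: [-0.5, -0.0, -1.6]
opening: 16.9
```

```bash
python3 - <<'E'
from h import *
snap("side","s8");snap("top","t8")
go((560.2-22.4,-113.6+80.8,20.5),15.5)
a=cv2.imread("pics/s8.png")[220:320,260:380];b=cv2.imread("pics/t8.png")[210:310,270:430]
cv2.imwrite("pics/c8.png",np.hstack([cv2.resize(a,(400,333),interpolation=2),cv2.resize(b,(400,333),interpolation=2)]))
E
```

```text
t 14.125 eef [ 560.5 -113.2   20.8] F [ 0.6  0.3 -1.6] open 17.2 j [-0.09  0.73  0.28  1.87 -0.34  0.58  0.68]
delta [-0.0227  0.0804 -0.0003] [0.0002 0.0003 0.0009]
```

View pics/c8.png

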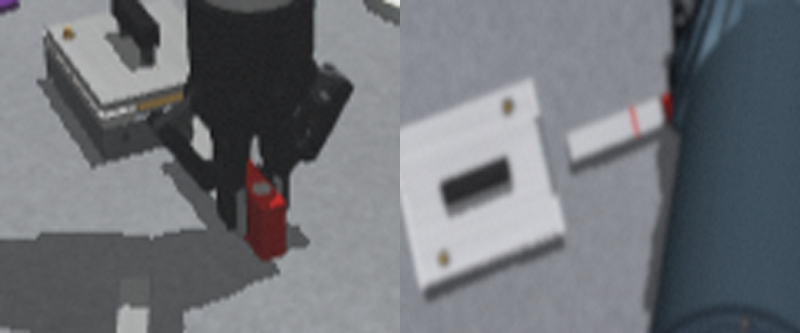

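The blade is level at slot height and in line with the slot, with its tip about 25 mm short of the cover. I'll insert it in stages.

Emit:
carry_out:
  deltas:
    - [[-0.0027,0.0096,0,0,0,0],[-0.0054,0.0193,0,0,0,0],[-0.008,0.0289,0,0,0,0],[-0.0094,0.0337,0,0,0,0],[-0.0094,0.0337,0,0,0,0]]

```text
time: 14.75
eef_pos: [551.0, -78.9, 20.8]
tcp_rot: [-1.325, 1.008, -1.008]
contact_force: [-0.3, -0.7, -1.5]
opening: 16.5
```

Emit:
carry_out:
  deltas:
    - [[-0.0013,0.0048,0,0,0,0],[-0.0027,0.0096,0,0,0,0],[-0.004,0.0144,0,0,0,0],[-0.004,0.0144,0,0,0,0]]

```text
time: 15.25
eef_pos: [547.1, -63.6, 20.9]
tcp_rot: [-1.324, 1.008, -1.007]
contact_force: [0.2, -0.8, 1.5]
opening: 16.9
```

Emit:
carry_out:
  deltas:
    - [[-0.0015,0.005,0,0,0,0],[-0.003,0.01,0,0,0,0],[-0.0045,0.015,0,0,0,0],[-0.006,0.02,0,0,0,0],[-0.0075,0.025,0,0,0,0],[-0.0093,0.0308,0,0,0,0],[-0.0093,0.0308,0,0,0,0],[-0.0093,0.0308,0,0,0,0]]

```text
time: 16.25
eef_pos: [537.4, -31.7, 20.8]
tcp_rot: [-1.324, 1.008, -1.006]
contact_force: [-0.7, 2.4, 1.8]
opening: 16.4
```

```bash
python3 - <<'E'
from h import *
snap("side","s9");snap("top","t9")
go((537.8,-32.8,20.5),15.5)
z=np.load("pics/t9.npz");P=cloud("top",z["d"]);q=P[225:305,255:345].reshape(-1,3);m=(abs(q[:,2]-47)<4);A=np.c_[q[m][:,:2]-[509,75],np.ones(m.sum())];print(m.sum(),np.linalg.lstsq(A,q[m][:,2],rcond=None)[0])
a=cv2.imread("pics/s9.png")[200:290,260:368];b=cv2.imread("pics/t9.png")[225:300,260:380]
cv2.imwrite("pics/c9.png",np.hstack([cv2.resize(a,(400,333),interpolation=2),cv2.resize(b,(400,250),interpolation=2)]) if 0 else np.vstack([cv2.resize(a,(400,300),interpolation=2),cv2.resize(b,(400,250),interpolation=2)]))
E
```

```text
t 16.35 eef [537.5 -32.1  20.8] F [0.4 2.  2. ] open 16.7 j [-0.24  0.69  0.28  1.96 -0.35  0.54  0.56]
delta [ 0.0003 -0.0007 -0.0003] [-0.0009 -0.0002 -0.0003]
2122 [-4.15865750e-05  6.56103223e-04  4.65798273e+01]
```

View pics/c9.png

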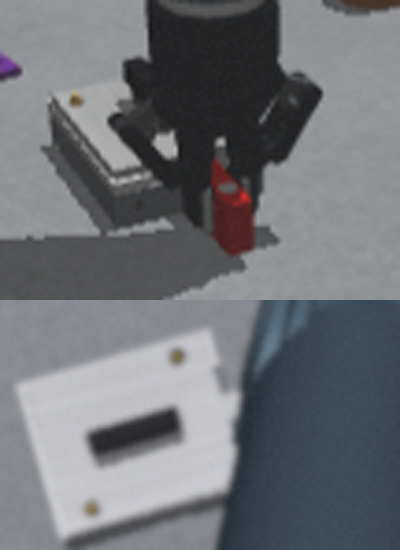

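The cover is still level: its top reads z 46.6, against 46.3 before, with zero tilt. The upward load on the blade is about 3.6 N. Before handing in, I'll check for slip in the hand by comparing handle motion with TCP motion.

```bash
python3 - <<'E'
from h import *
def hc(f,off,zc):
    im=np.load(f"pics/{f}.npz")["im"];h=cv2.cvtColor(im,cv2.COLOR_RGB2HSV)
    m=((h[...,0]<8)|(h[...,0]>172))&(h[...,1]>120)&(h[...,2]>60);m[:, :300]=0;m[:, 372:]=0;m[:245]=0
    n,l,st,c=cv2.connectedComponentsWithStats(m.astype(np.uint8));i=1+st[1:,4].argmax()
    v,u=np.nonzero(l==i);k=v>=v.max()-1   # lower rear edge of handle
    p=(u[k].mean(),v.max());print(f,st[i],p);return ray("side",[p],zc)[0]
a=hc("s8",0,35-22);b=hc("s9",0,35-22);t=np.array([537.5-560.5,-32.1+113.2])
print("handle moved",(b-a)[:2].round(1),"TCP moved",t)
o=get_obs();print(o["contact_force"].round(1),o["opening"],np.abs(o["qvel"]).max())
E
```

```text
s8 [334 268  12  30 221] (np.float64(340.25), np.int64(297))
s9 [317 248  11  28 202] (np.float64(323.7), np.int64(275))
handle moved [-21.8  83.5] TCP moved [-23.   81.1]
[0.4 2.  2. ] 16.748532487360965 0.004810656224215442
```

```bash
python3 -c "
from bench import *
print(finish_job());print(get_obs()['time'])"
```

```text
the job is handed in; nothing more can be done
None
the job is handed in; nothing more can be done
```

The steel cover sits flush on the carrier and let go. The red blade is held in the slot with its red line at the cover's edge, and the job was handed in at about 16.4 s of the 64 s allowed. It reports no verdict.

**Last checks:**
- **Cover:** both pins showed through the holes after release. With the blade in, the cover's top was level and read 0.3 mm higher than before, which is within the depth noise.
- **Red line:** I worked out its position as about 0.7 mm past the cover's edge (limit 7 mm). That uses the last clear camera view of the line, about 84 mm back, plus how far the gripper then moved. The wrist hid the line at the end, so I could not see it directly.
- **Blade:** it was aligned with the slot to within about 0.5 degrees and level when measured above the bench before insertion. Its centre is about 4 mm below the rail tops.
- **Sprung plate:** the vertical load on the tool changed by about 3.6 N as the blade went in. I did not measure the plate's travel, but that load and the blade's height suggest roughly 2.5–3.5 mm.
- **Slip in the hand:** the handle moved 83.5 mm in y by the side camera and the gripper 81.1 mm. The difference is under one pixel, so there is no sign of slip.

**Disagreements:** the side camera read about 3.5 mm different from the top camera in y. Pins and holes shifted alike, so I used relative positions only. At rest the tool read +2 N in y, whereas drag from the insertion should point the other way. I took that as friction after a slight settling back.

The blue blade and the other things on the bench were not touched.

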